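# Press a hive frame's end bar home with the jig's quick clamp, then release it

## Robot

A 6-joint arm with a two-finger parallel gripper is mounted at the origin on the work surface. World frame = base frame: x ahead of the robot, y to its left, z up, the work surface at z = 0. Lengths are in m, angles in rad, forces in N, time in s.
With the tool pointing down it reaches from about 0.25 to 0.8 m from the base axis. Payload 3.9 kg.
Tool frame: the origin (TCP) lies at the centre of the arm's flange, where the gripper is bolted on; the fingertips stand 173 mm ahead of it and the grasp point (between the pads) lies 155 mm ahead of it (tip_reach is the distance from the TCP to the fingertips, in m); z points along the fingers, y is the line along which they close (so a half turn about z gives the same grasp; the last joint's range is limited). The gripper opens to 85 mm and grips with 20 to 120 N. Pads are 22 mm wide; open, the fingers measure 114 mm over their backs; the gripper's body (76 mm by 85 mm) begins 54 mm behind the grasp point. The pads swing forward as they close: fully open they stand 13 mm farther back than shut.
Start: joints at [-1.126, 0.26, -0.138, 1.173, 0, 1.571], TCP at [0.226, -0.474, 0.405] pointing down, gripper open.
Joint ranges: [-2.78, 2.78], [-0.83, 1.72], [-1.28, 1.37], [-1.9, 2.12], [-1.57, 1.48], [-3.14, 3.14]. Speed limits (rad/s): [2.57, 2.57, 3.14, 3.14, 3.14, 3.14].

## Interface

Orientations are given as [roll, pitch, yaw] about the fixed x, y, z axes, in that order (R = Rz(yaw) Ry(pitch) Rx(roll)).
In Python, from plant import * gives the robot as it stands.
- The arm moves only by the tool jog_arm, never from a script. Its argument "series" is a list of rows, each a list of 4 numbers: the shift along the tool's x, y, z in cm, then the turn about the tool's z in rad. A call has 1 to 12 rows; each row is the pose to reach, as a shift and turn from the pose commanded when the call began, along the tool's axes at that moment; what a row does not reach only later rows make up. A row lasts 1/12 s, in which the tool goes at most 41.7 mm and 7.16 degrees, less where a joint would pass 70% of its speed; a pose out of reach is approached as far as the arm can. A call with a gripper value outside its range is refused whole. "fingers" is the finger opening in cm, from 0 to 8.54, set as the call begins (left out, the last holds). The fingers move at their own pace and stop on an object; "force" is the grip in N (left out, the last holds). Time passes only in rows, so rows that repeat a pose let the fingers close. It gives the time, the measured TCP pose, the force, the opening and the grip force at its end, in the units of the state.
- state(): the state, without advancing time (a new reading comes with each control period).
- capture(name): name is "scene" or "top" or "wrist"; returns the picture (384x512x3 uint8, blue, green, red); there is no depth.
- camera_info(name): a dict with "camera_matrix" (3x3 intrinsics, pixels), "cam_to_world" (4x4, takes a point from camera to world coordinates); the wrist camera has in their place "mount" (4x4, takes a point from camera to tool coordinates, whose origin is the TCP and whose axes are the flange's). Camera axes: x right, y up, looking along -z (the intrinsics and any distortion apply to the point x, -y, -z); pixel columns grow to the right and rows downward; lengths in m; the calibration is good to about 2 mm. A picture is of the moment at which its call begins: read the wrist's pose just before it. camera_info takes no time and is no camera call.
- job_done(): hands the job in; it is judged then, once.
The state is a dict: "t": time; "q": joint angles; "joint_velocities": joint speeds; "tau": joint torques, N m; "tool_pos": TCP position; "tcp_rot": TCP orientation; "contact_force": force on the tool from outside, world axes, zero at the start; "wrist_torque": the same for the moment, N m; "width": finger opening in m; "gripper_force": force on a finger pad.
Only numpy, scipy, OpenCV 4.12 (cv2) and the standard library are available. Lean on these libraries where they do the work, as an engineer would, in place of code of your own. Each camera call takes 0.05 s, during which the arm holds its last target. There are 200 camera calls.

## Task

Squeeze the quick clamp's orange trigger stroke by stroke so that its jaw drives the loose end bar of the small hive frame fully home against the two long bars, and stop once the clamp stays snug on it by itself with the trigger let out, never squeezing so hard that the jaw's springs bottom out. Then press the red release tab until the jaw has sprung all the way back, leaving the end bar seated, the trigger and tab let go, and the bottle, box and hive tool where they were. Do not push the end bar or the jaw by hand.

Things in the scene. Friction and masses are not known exactly. Their poses are not given: they have to be found in the camera images.
- jig: plywood board 440x160x18 mm fixed to the bench, black quick clamp on one end. Origin on the bench, on the clamp's centre line; +x = the way the jaw pushes. Board x -155 to 285, y +-80; clamp housing x -100 to 25, y +-22, 68 high, tail cover behind it to x -156, 51 high; fixed upright handle 12x26 at x -42 to -30, top 135 mm above bench
- trigger (a joint): orange lever behind the handle, pivoted 62 mm above bench: 0 = let out (sprung), 0.40 rad = fully squeezed to the handle (jig +x), rigid stop. Force at trigger_grip: own spring 1.5 N (out) to 3 N, plus 1.3 times the sum of bar return spring 2 N, pawls and drag 2.5 N and jaw springs; motion adds 0.1 N per mm/s. Let out slowly: the ratchet holds the bar, which slips back 1 to 5 mm to a tooth
- trigger_grip (a point): rearmost point (jig -x side) of the free-turning dark roller on the trigger, 14 mm diameter, 24 wide along jig y, where a finger pushes in jig +x. 112 mm above bench; 21 mm travel to fully squeezed moves the bar 28 mm, less 3 to 8 mm lost before the pawl catches. Trigger top 122 mm above bench. A two-finger squeeze over roller and handle is 59 mm wide, 38 when squeezed
- tab (a joint): red release tab, 24x24 mm, on top of the housing in front of the handle: 0 = up, 0.008 m = fully down. 5 N to start, 8 N fully down; fully down it frees the ratchet and the jaw springs right back in 1 to 1.5 s (keep it down for that time). It comes up by itself
- tab_top (a point): centre of the top face of the release tab, 91 mm above the bench when up, on the clamp's centre line, 42 mm in front of the handle's front face
- jaw: orange jaw plate with black rubber pad, carried by two springs on the grey collar of the clamp's sliding bar: 1 N per mm, bottoms out after 11 mm (11 N). Origin on the jig's origin when fully back; moves along jig +x with the bar (0 to 62 mm) and stops on the part while the bar goes on. Its rubber face (45x24 mm) is 67 mm ahead of its origin, 21 to 45 mm above bench
- frame: small wooden hive frame lying flat on the jig, fixed against a dark backstop, in line with the clamp, same axes as the jig. Origin on the board (18 mm above bench) where the loose end bar's outer face comes when fully home; 94 to 112 mm ahead of the jig's origin. Its two long bars (y +-45 mm) begin at x 10 mm
- endbar: the loose wooden end bar, 10 x 130 x 25 mm, started on the tenons of the two long bars. Origin at the middle of its outer face's lower edge: x in the frame's frame is 0 when fully home, and -5 to -14 mm at the start. It slides only along jig x, with 3.5 N of friction, and stays where it is left
- glue: upright glue bottle, 48 mm diameter, 120 mm high, loose; origin at its foot's centre. To be left alone
- plugbox: open cardboard box 100 x 75 x 40 mm of small wooden plugs, loose; origin under its centre. To be left alone
- hivetool: flat steel hive tool 200 x 26 x 5 mm with a red middle, loose; origin under its middle. To be left alone

How it is judged:
By the outcome, as a careful person would: the job done as asked, in the order asked, and still so for the second after the job is handed in, with the robot touching nothing.
It also fails if it takes over 66 s, if anything falls off the work surface, if the arm or the gripper's body presses on something with over 40 N, if the wrist force passes 120 N, or if a joint passes its speed limit or range.

## Working session

There is one attempt and no reset: what is moved stays moved. The work goes in short steps, Python scripts to look and compute and a tool call to move; the robot and the scene stay as the last step left them, time stands still between calls to the robot, and variables do not carry over. Pictures are saved under pics/ and viewed, at most 10 in all, crops included, and the job is handed in when it is done.

Besides the shell and the picture viewer there is one more tool, called after "Call:" as a command line: name --pt "numbers of a row" for each row, then --argument value for the rest. jog_arm: Moves the arm, as the interface text tells. Its arguments: {"type":"object","properties":{"series":{"type":"array"},"fingers":{"type":"number"},"force":{"type":"number"}},"required":["series"]}

```bash
mkdir -p pics; ls
python3 - <<'E'
from plant import *
import cv2,json,numpy as np
s=state();print(s)
for n in("scene","top","wrist"):
    print(n,camera_info(n)); cv2.imwrite(f"pics/{n}0.png",capture(n))
a=cv2.imread("pics/scene0.png");b=cv2.imread("pics/top0.png")
E
```

```text
pics
{'t': 0.0, 'q': array([-1.12599635e+00,  2.60691380e-01, -1.39388004e-01,  1.17270187e+00,
        7.20253363e-06,  1.57079563e+00]), 'joint_velocities': array([ 0.00045119, -0.00210582, -0.00079549,  0.00019114, -0.00135582,
        0.00228428]), 'tau': array([ 2.79477672e-04, -4.05679679e+01,  2.53921831e+01,  1.86121836e-02,
        2.05167898e-04,  8.61174215e-06]), 'tool_pos': array([ 0.22574725, -0.47360211,  0.40385354]), 'tcp_rot': array([-3.13960773e+00, -7.20389686e-06,  4.44800654e-01]), 'contact_force': array([-0.014008  ,  0.00170493, -0.24948212]), 'wrist_torque': array([ 0.02367231, -0.02728365,  0.00608837]), 'gripper_force': 0.0, 'width': 0.08554223457865927}
scene {'camera_matrix': array([[410.18561795,   0.        , 259.18875929],
       [  0.        , 410.18561795, 188.83904529],
       [  0.        ,   0.        ,   1.        ]]), 'cam_to_world': array([[-0.13549751, -0.72874494,  0.67124604,  1.1025878 ],
       [ 0.99076861, -0.0967621 ,  0.0949455 ,  0.12869185],
       [-0.00423987,  0.67791438,  0.73512864,  0.68909994],
       [ 0.        ,  0.        
[... 299 characters left out ...]
92284,  0.01190437,  0.0035493 ,  0.05160505],
       [ 0.00616958,  0.22792395,  0.97365939,  0.71833205],
       [ 0.        ,  0.        ,  0.        ,  1.        ]])}
wrist {'camera_matrix': array([[305.10418826,   0.        , 252.96166041],
       [  0.        , 305.10418826, 186.88188146],
       [  0.        ,   0.        ,   1.        ]]), 'mount': array([[ 9.30168458e-05,  9.58823830e-01,  2.84001505e-01,
         7.24705021e-02],
       [ 9.99999914e-01,  2.57262541e-05, -4.14377322e-04,
         9.17871673e-04],
       [-4.04621146e-04,  2.84001519e-01, -9.58823745e-01,
         3.06700971e-02],
       [ 0.00000000e+00,  0.00000000e+00,  0.00000000e+00,
         1.00000000e+00]])}
```

View pics/top0.png

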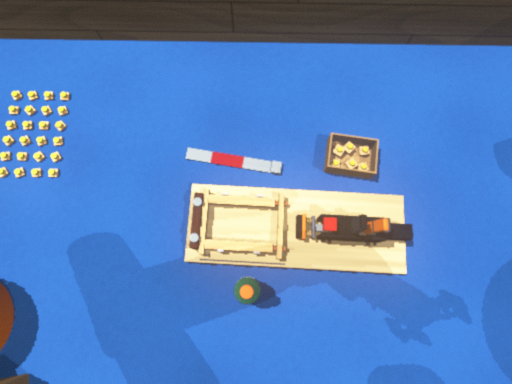

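View pics/scene0.png

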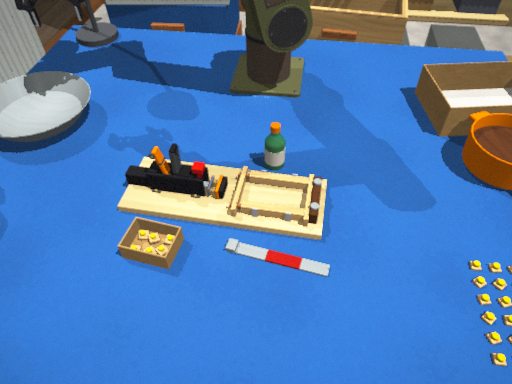

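The top view shows the jig (px 186–408, 185–272), with the clamp at right pushing left (world +y) and the red tab near (330,225). The scene view shows the trigger at (160,160), the handle at (175,155) and the tab at (198,168). I'll enlarge both for accurate pixels.

Run:
```python
import cv2,numpy as np
a=cv2.imread("pics/top0.png")[170:290,180:420]; b=cv2.imread("pics/scene0.png")[135:245,110:340]
cv2.imwrite("pics/c1.png",np.vstack([cv2.resize(a[:97],(800,323),interpolation=3)*1, cv2.resize(b[:75,:],(800,261),interpolation=3)]))
```

```text
(no output)
```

View pics/c1.png

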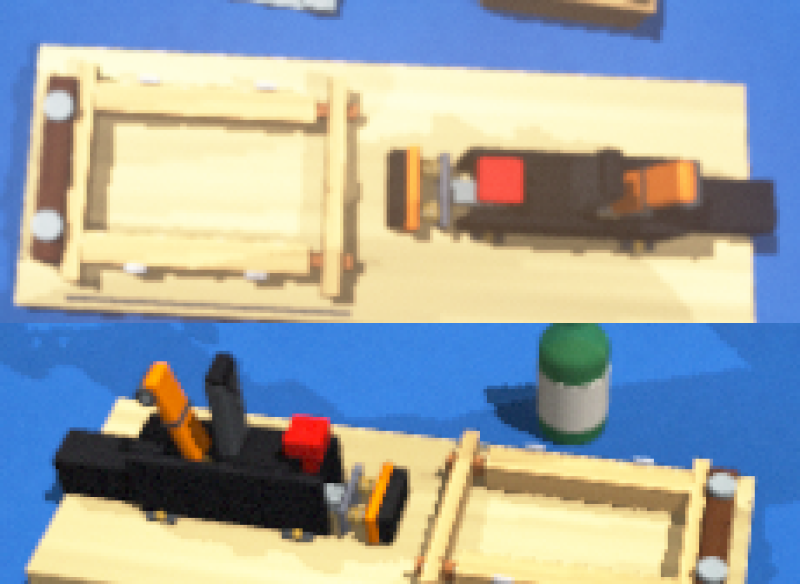

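```bash
cat > h.py <<'E'
from plant import *
import numpy as np, cv2
from scipy.optimize import least_squares
def cam(n,s=None):
    c=camera_info(n)
    if n!="wrist": return c["camera_matrix"],c["cam_to_world"]
    from scipy.spatial.transform import Rotation as R
    s=s or state(); T=np.eye(4);T[:3,:3]=R.from_euler('xyz',s["tcp_rot"]).as_matrix();T[:3,3]=s["tool_pos"]
    return c["camera_matrix"],T@c["mount"]
def ray(n,p,C=None):
    K,T=C or cam(n); d=np.linalg.inv(K)@[p[0],p[1],1]; d=T[:3,:3]@(d*[1,-1,-1]); return T[:3,3],d/np.linalg.norm(d)
def proj(C,P):
    K,T=C; p=(np.asarray(P)-T[:3,3])@T[:3,:3]*[1,-1,-1]; p=p@K.T; return p[...,:2]/p[...,2:]
def onz(n,p,z,C=None):
    o,d=ray(n,p,C); return o+d*(z-o[2])/d[2]
def tri(rs):
    A=sum(np.eye(3)-np.outer(d,d) for o,d in rs); b=sum((np.eye(3)-np.outer(d,d))@o for o,d in rs); return np.linalg.solve(A,b)
E
python3 - <<'E'
from h import *
np.set_printoptions(precision=4,suppress=True)
tab=tri([ray("top",(330,224)),ray("scene",(198,164.3))]);print("tab",tab)
print("handle",tri([ray("top",(363.5,216.5)),ray("scene",(174.4,145.6))]))
W=np.array([onz("top",p,.018)[:2] for p in[(191.4,183.5),(403.5,194.6),(184.5,261),(406,272)]])
J=np.array([[.285,.08],[-.155,.08],[.285,-.08],[-.155,-.08]])
J[:,1]*=-1
f=lambda v:(np.c_[np.cos(v[2])*J[:,0]-np.sin(v[2])*J[:,1],np.sin(v[2])*J[:,0]+np.cos(v[2])*J[:,1]]+v[:2]-W).ravel()
r=least_squares(f,[.4,-.1,1.5]);print(r.x,r.fun)
x,y,a=r.x;c,s=np.cos(a),np.sin(a)
for n,p in dict(tab=(.012,0),handlefront=(-.03,0),origin=(0,0)).items(): print(n,x+c*p[0]-s*p[1],y+s*p[0]+c*p[1])
E
```

```text
tab [ 0.5039 -0.0864  0.0911]
handle [ 0.5093 -0.1294  0.1436]
[ 0.5056 -0.0999  1.5306] [ 0.0011  0.0004  0.0017  0.0001 -0.0007  0.0015 -0.002  -0.0021]
tab 0.5060871692278999 -0.0878768518370305
handlefront 0.5044004768210674 -0.12984296994110028
origin 0.505605257111662 -0.09986717129533616
```

Call:
jog_arm --pt "3.2 -1.0 0.6 -0.1" --pt "6.4 -1.9 1.2 -0.2" --pt "9.6 -2.9 1.8 -0.3" --pt "12.8 -3.8 2.4 -0.4" --pt "16 -4.8 3 -0.5" --pt "19.2 -5.8 3.6 -0.6" --pt "22.4 -6.7 4.2 -0.7" --pt "25.6 -7.7 4.8 -0.8" --pt "28.8 -8.6 5.4 -0.9" --pt "32 -9.6 6.2 -1.0" --pt "35.5 -10.6 7 -1.086" --pt "35.5 -10.6 7 -1.086" --fingers 0 --force 40

```text
t: 1.15
tool_pos: [0.5042, -0.2218, 0.3329]
tcp_rot: [3.141, -0.003, 1.539]
contact_force: [0.6, -0.5, -0.3]
width: -0.0001
gripper_force: 0.0
```

Call:
jog_arm --pt "0 0 0 0" --pt "0 0 0 0"

```text
t: 1.32
tool_pos: [0.5005, -0.2254, 0.3344]
tcp_rot: [-3.14, 0.0, 1.531]
contact_force: [-0.2, 0.1, 0.0]
width: 0.0002
gripper_force: 0.0
```

Run:
```python
from h import *
s=state();print(s["tool_pos"],s["tcp_rot"],s["contact_force"],s["width"],s["t"])
C=cam("wrist",s);np.save("C1.npy",C[1])
im=capture("wrist")
sc=cv2.resize(capture("scene")[100:230,90:290],(400,260),interpolation=3)
cv2.imwrite("pics/w1.png",im); o=np.zeros((384+0,800,3),np.uint8)
o[:,:400]=im[:,56:456]; o[:260,400:]=sc; cv2.imwrite("pics/m1.png",o)
for X,z in((-.089,.112),(-.03,.135),(.012,.091)): print(X,proj(C,[.5056+.04*X,-.0999+.999*X,z]))
```

```text
[ 0.50046882 -0.22535572  0.33435187] [-3.14016834e+00  7.97583396e-06  1.53077501e+00] [-0.20883305  0.08851929  0.00515544] 0.00017631478486647276 1.3167
-0.089 [252.6223245  153.84620511]
-0.03 [252.5093755   47.06117748]
0.012 [252.65067352 -17.09088908]
```

View pics/m1.png

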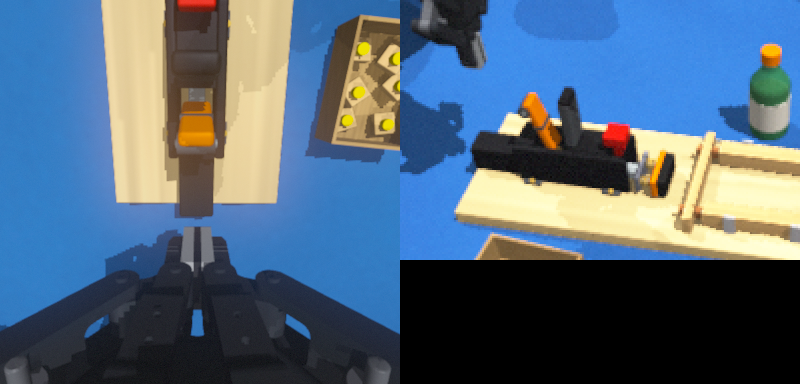

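The wrist crop shows the roller/trigger top at (197,150), which is full-image (253,150). The prediction was (252.6,153.8), so it fits. The fingers are lined up behind it, so I'll descend and approach.

Call:
jog_arm --pt "0 0 2 0" --pt "0 0 4 0" --pt "0 0 6 0" --pt "0 0 6.3 0" --pt "0.3 0 6.3 0" --pt "0.6 0 6.3 0" --pt "0.8 0 6.3 0" --pt "0.8 0 6.3 0" --pt "0.8 0 6.3 0"

```text
t: 2.17
tool_pos: [0.5015, -0.2175, 0.2728]
tcp_rot: [3.14, 0.001, 1.531]
contact_force: [0.3, 0.5, -0.2]
width: -0.0
gripper_force: 0.0
```

Run:
```python
from h import *
K=camera_info("wrist")["camera_matrix"]
print("roller",tri([ray("wrist",(253,153),(K,np.load("C1.npy"))),ray("scene",(151.7,156))]))
s=state();print(s["tool_pos"],s["contact_force"],s["t"])
im=capture("wrist");sc=cv2.resize(capture("scene")[100:230,90:290],(400,260),interpolation=3)
o=np.zeros((384,800,3),np.uint8);o[:,:400]=im[:,56:456]; o[:260,400:]=sc; cv2.imwrite("pics/m2.png",o)
```

```text
roller [ 0.5013744  -0.18798095  0.09991147]
[ 0.50149459 -0.2174997   0.27283755] [ 0.33654785  0.46794797 -0.2311069 ] 2.1667
```

View pics/m2.png

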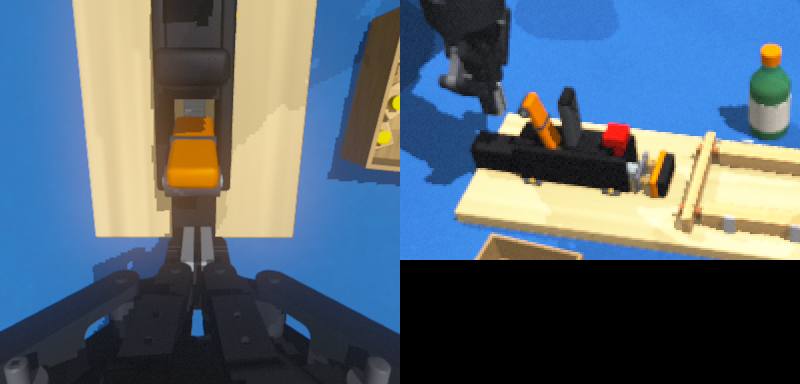

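Scene view: the fingertip is just behind the roller, clear of the tail. In the wrist view the trigger centre is at col 192 and the fingers at 198, so I'll shift about 2 mm left while closing in.

Call:
jog_arm --pt "0.4 -0.2 0 0" --pt "0.8 -0.2 0 0" --pt "1.2 -0.2 0 0" --pt "1.4 -0.2 0 0" --pt "1.5 -0.2 0 0" --pt "1.6 -0.2 0 0" --pt "1.7 -0.2 0 0" --pt "1.8 -0.2 0 0" --pt "1.9 -0.2 0 0" --pt "2.0 -0.2 0 0"

```text
t: 3.1
tool_pos: [0.4999, -0.1976, 0.2717]
tcp_rot: [3.142, 0.001, 1.531]
contact_force: [0.2, -1.0, -0.2]
width: 0.0001
gripper_force: 0.7
```

Call:
jog_arm --pt "0.1 0 0 0" --pt "0.2 0 0 0" --pt "0.3 0 0 0" --pt "0.4 0 0 0"

```text
t: 3.43
tool_pos: [0.5001, -0.1945, 0.272]
tcp_rot: [3.141, 0.004, 1.53]
contact_force: [-0.7, -7.5, 0.3]
width: 0.0003
gripper_force: 3.7
```

Call:
jog_arm --pt "0.1 0 0 0" --pt "0.2 0 0 0" --pt "0.3 0 0 0" --pt "0.4 0 0 0"

```text
t: 3.77
tool_pos: [0.5003, -0.191, 0.2721]
tcp_rot: [3.141, 0.006, 1.529]
contact_force: [-1.4, -9.6, 0.7]
width: -0.0001
gripper_force: 4.6
```

Call:
jog_arm --pt "0.1 0 0 0" --pt "0.2 0 0 0" --pt "0.3 0 0 0" --pt "0.4 0 0 0"

```text
t: 4.1
tool_pos: [0.5004, -0.1873, 0.2721]
tcp_rot: [3.141, 0.006, 1.529]
contact_force: [-1.0, -9.8, 0.2]
width: 0.0006
gripper_force: 4.6
```

Call:
jog_arm --pt "0.1 0 0 0" --pt "0.2 0 0 0" --pt "0.3 0 0 0" --pt "0.4 0 0 0"

```text
t: 4.43
tool_pos: [0.5006, -0.1833, 0.2722]
tcp_rot: [3.141, 0.006, 1.529]
contact_force: [-1.0, -9.3, 1.3]
width: -0.0002
gripper_force: 4.9
```

Run:
```python
from h import *
s=state();print(s["tool_pos"],s["contact_force"],s["t"])
t=cv2.resize(capture("top")[190:285,180:420],(800,317),interpolation=3)
sc=cv2.resize(capture("scene")[140:230,110:340],(720,282),interpolation=3)
o=np.zeros((600,800,3),np.uint8);o[:317]=t; o[317:599,:720]=sc; cv2.imwrite("pics/m3.png",o)
```

```text
[ 0.50057659 -0.18325587  0.27215029] [-1.04013709 -9.27181552  1.31745546] 4.4333
```

View pics/m3.png

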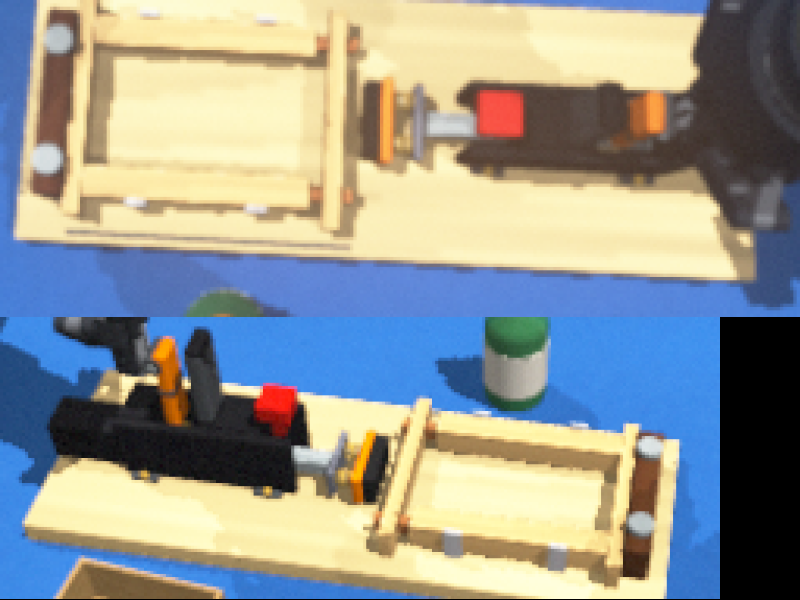

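Top view: the jaw pad front has moved from crop 388 to 363 (about 14 mm) and the end bar's outer face is at 350, so there is still a gap. I'll finish the stroke and let out slowly.

Call:
jog_arm --pt "0.1 0 0 0" --pt "0.2 0 0 0" --pt "0.3 0 0 0" --pt "0.4 0 0 0"

```text
t: 4.87
tool_pos: [0.5007, -0.1793, 0.2721]
tcp_rot: [3.141, 0.007, 1.529]
contact_force: [-2.0, -9.7, 0.6]
width: 0.0003
gripper_force: 4.9
```

Call:
jog_arm --pt "-0.1 0 0 0" --pt "-0.25 0 0 0" --pt "-0.4 0 0 0" --pt "-0.55 0 0 0" --pt "-0.7 0 0 0" --pt "-0.85 0 0 0" --pt "-1.0 0 0 0" --pt "-1.15 0 0 0" --pt "-1.3 0 0 0" --pt "-1.45 0 0 0" --pt "-1.6 0 0 0" --pt "-1.75 0 0 0"

```text
t: 5.87
tool_pos: [0.5, -0.1949, 0.2717]
tcp_rot: [-3.142, -0.0, 1.531]
contact_force: [0.0, -1.4, 0.2]
width: -0.0
gripper_force: 0.6
```

Call:
jog_arm --pt "-0.15 0 0 0" --pt "-0.3 0 0 0" --pt "-0.45 0 0 0" --pt "-0.6 0 0 0" --pt "-0.6 0 0 0"

```text
t: 6.28
tool_pos: [0.4996, -0.2011, 0.2716]
tcp_rot: [-3.141, -0.0, 1.531]
contact_force: [-0.3, 0.2, -0.0]
width: 0.0002
gripper_force: 0.0
```

Call:
jog_arm --pt "0.15 0 0 0" --pt "0.3 0 0 0" --pt "0.45 0 0 0" --pt "0.6 0 0 0" --pt "0.7 0 0 0" --pt "0.8 0 0 0" --pt "0.9 0 0 0"

```text
t: 6.87
tool_pos: [0.5001, -0.1933, 0.2721]
tcp_rot: [-3.141, 0.006, 1.53]
contact_force: [-1.8, -8.9, 0.6]
width: -0.0002
gripper_force: 4.6
```

Call:
jog_arm --pt "0.1 0 0 0" --pt "0.2 0 0 0" --pt "0.3 0 0 0"

```text
t: 7.12
tool_pos: [0.5002, -0.1907, 0.2721]
tcp_rot: [-3.142, 0.007, 1.529]
contact_force: [-1.6, -10.3, 1.4]
width: -0.0001
gripper_force: 4.8
```

Call:
jog_arm --pt "0.1 0 0 0" --pt "0.2 0 0 0"

```text
t: 7.28
tool_pos: [0.5003, -0.1887, 0.2721]
tcp_rot: [-3.142, 0.007, 1.529]
contact_force: [-2.9, -9.6, -0.3]
width: -0.0002
gripper_force: 4.8
```

Call:
jog_arm --pt "0.1 0 0 0" --pt "0.2 0 0 0"

```text
t: 7.45
tool_pos: [0.5004, -0.1868, 0.2722]
tcp_rot: [-3.142, 0.007, 1.529]
contact_force: [-2.2, -10.3, 0.2]
width: -0.0003
gripper_force: 5.0
```

Call:
jog_arm --pt "0.1 0 0 0" --pt "0.2 0 0 0"

```text
t: 7.62
tool_pos: [0.5004, -0.1853, 0.2723]
tcp_rot: [-3.142, 0.009, 1.529]
contact_force: [-1.9, -11.3, 1.6]
width: 0.0
gripper_force: 6.0
```

Call:
jog_arm --pt "0.1 0 0 0" --pt "0.2 0 0 0"

```text
t: 7.78
tool_pos: [0.5006, -0.1837, 0.2724]
tcp_rot: [-3.142, 0.01, 1.528]
contact_force: [-3.4, -14.3, 1.3]
width: -0.0002
gripper_force: 6.7
```

Call:
jog_arm --pt "0.1 0 0 0" --pt "0.2 0 0 0"

```text
t: 7.95
tool_pos: [0.5006, -0.1819, 0.2724]
tcp_rot: [-3.142, 0.011, 1.528]
contact_force: [-1.8, -15.1, 1.4]
width: 0.0001
gripper_force: 7.4
```

Call:
jog_arm --pt "0.1 0 0 0" --pt "0.1 0 0 0"

```text
t: 8.12
tool_pos: [0.5007, -0.1807, 0.2724]
tcp_rot: [3.142, 0.01, 1.528]
contact_force: [-3.3, -14.1, 1.2]
width: 0.0002
gripper_force: 6.8
```

Call:
jog_arm --pt "0.1 0 0 0" --pt "0.1 0 0 0"

```text
t: 8.28
tool_pos: [0.5007, -0.1797, 0.2724]
tcp_rot: [3.142, 0.01, 1.528]
contact_force: [-2.6, -13.5, 0.7]
width: 0.0001
gripper_force: 6.8
```

Call:
jog_arm --pt "-0.15 0 0 0" --pt "-0.3 0 0 0" --pt "-0.45 0 0 0" --pt "-0.6 0 0 0" --pt "-0.75 0 0 0" --pt "-0.9 0 0 0" --pt "-1.05 0 0 0" --pt "-1.2 0 0 0" --pt "-1.35 0 0 0" --pt "-1.5 0 0 0" --pt "-1.65 0 0 0" --pt "-1.8 0 0 0"

```text
t: 9.28
tool_pos: [0.4999, -0.1949, 0.2716]
tcp_rot: [-3.141, -0.0, 1.531]
contact_force: [-0.9, -0.6, 0.1]
width: -0.0001
gripper_force: 0.6
```

Call:
jog_arm --pt "-0.15 0 0 0" --pt "-0.3 0 0 0" --pt "-0.45 0 0 0" --pt "-0.6 0 0 0" --pt "-0.6 0 0 0"

```text
t: 9.7
tool_pos: [0.4997, -0.2011, 0.2717]
tcp_rot: [3.142, -0.0, 1.531]
contact_force: [-0.1, 0.2, -0.1]
width: 0.0
gripper_force: 0.0
```

Run:
```python
from h import *
t=cv2.resize(capture("top")[190:285,180:350],(800,447),interpolation=3)
cv2.imwrite("pics/m4.png",t)
```

```text
(no output)
```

View pics/m4.png

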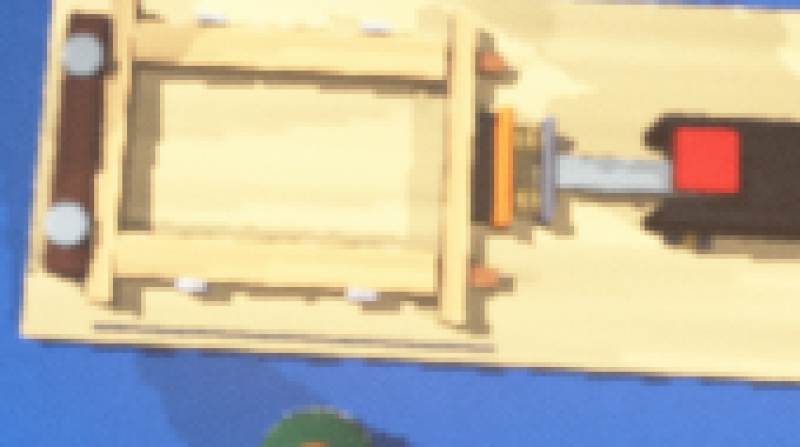

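Top view: the jaw pad is against the end bar, and the bar is nearly against the long bars (seam at crop x≈445), with about 1–2 mm possibly left. Third stroke, watching the force.

Call:
jog_arm --pt "0.15 0 0 0" --pt "0.3 0 0 0" --pt "0.4 0 0 0" --pt "0.5 0 0 0" --pt "0.6 0 0 0"

```text
t: 10.17
tool_pos: [0.5, -0.1953, 0.2719]
tcp_rot: [3.142, 0.002, 1.531]
contact_force: [-0.3, -5.9, -0.4]
width: -0.0002
gripper_force: 2.6
```

Call:
jog_arm --pt "0.1 0 0 0" --pt "0.2 0 0 0"

```text
t: 10.33
tool_pos: [0.5001, -0.1942, 0.272]
tcp_rot: [-3.142, 0.005, 1.53]
contact_force: [-0.9, -8.6, 0.5]
width: -0.0002
gripper_force: 4.4
```

Call:
jog_arm --pt "0.1 0 0 0" --pt "0.1 0 0 0"

```text
t: 10.5
tool_pos: [0.5001, -0.1935, 0.2721]
tcp_rot: [-3.142, 0.006, 1.53]
contact_force: [-1.3, -8.5, -0.1]
width: -0.0002
gripper_force: 4.5
```

Call:
jog_arm --pt "0.1 0 0 0" --pt "0.1 0 0 0"

```text
t: 10.67
tool_pos: [0.5002, -0.1929, 0.2722]
tcp_rot: [-3.142, 0.007, 1.529]
contact_force: [-0.9, -9.6, 1.1]
width: -0.0003
gripper_force: 5.2
```

Call:
jog_arm --pt "0.1 0 0 0" --pt "0.1 0 0 0"

```text
t: 10.83
tool_pos: [0.5002, -0.1923, 0.2722]
tcp_rot: [-3.141, 0.009, 1.529]
contact_force: [-1.7, -12.4, 0.6]
width: -0.0002
gripper_force: 6.0
```

Call:
jog_arm --pt "0.1 0 0 0" --pt "0.1 0 0 0"

```text
t: 11.0
tool_pos: [0.5003, -0.1915, 0.2723]
tcp_rot: [3.142, 0.009, 1.529]
contact_force: [-2.8, -12.2, 1.3]
width: -0.0001
gripper_force: 6.4
```

Call:
jog_arm --pt "0.1 0 0 0" --pt "0.1 0 0 0"

```text
t: 11.17
tool_pos: [0.5003, -0.1906, 0.2723]
tcp_rot: [-3.142, 0.01, 1.529]
contact_force: [-2.6, -12.9, 0.9]
width: -0.0
gripper_force: 6.2
```

Call:
jog_arm --pt "0.05 0 0 0" --pt "0.05 0 0 0"

```text
t: 11.33
tool_pos: [0.5003, -0.1903, 0.2724]
tcp_rot: [3.142, 0.01, 1.528]
contact_force: [-2.9, -13.1, 1.5]
width: -0.0002
gripper_force: 6.7
```

Call:
jog_arm --pt "0.1 0 0 0" --pt "0.1 0 0 0"

```text
t: 11.5
tool_pos: [0.5003, -0.1892, 0.2724]
tcp_rot: [3.142, 0.01, 1.528]
contact_force: [-2.4, -12.6, 0.9]
width: 0.0
gripper_force: 6.8
```

Call:
jog_arm --pt "0.1 0 0 0" --pt "0.1 0 0 0"

```text
t: 11.67
tool_pos: [0.5004, -0.1884, 0.2724]
tcp_rot: [3.142, 0.01, 1.528]
contact_force: [-2.2, -14.1, 0.1]
width: 0.0001
gripper_force: 7.0
```

Call:
jog_arm --pt "0.05 0 0 0" --pt "0.05 0 0 0"

```text
t: 11.83
tool_pos: [0.5004, -0.188, 0.2724]
tcp_rot: [-3.142, 0.011, 1.528]
contact_force: [-2.8, -14.7, 0.9]
width: -0.0001
gripper_force: 7.4
```

Load is starting to rise, so the bar is likely seated; smaller increments now.

Call:
jog_arm --pt "0.1 0 0 0" --pt "0.1 0 0 0"

```text
t: 12.0
tool_pos: [0.5005, -0.1872, 0.2725]
tcp_rot: [3.142, 0.012, 1.528]
contact_force: [-2.8, -15.5, 1.8]
width: 0.0
gripper_force: 7.8
```

Call:
jog_arm --pt "0.05 0 0 0" --pt "0.05 0 0 0"

```text
t: 12.17
tool_pos: [0.5005, -0.1868, 0.2725]
tcp_rot: [-3.142, 0.012, 1.528]
contact_force: [-2.8, -15.9, 0.8]
width: -0.0005
gripper_force: 8.0
```

Call:
jog_arm --pt "0.05 0 0 0" --pt "0.05 0 0 0"

```text
t: 12.33
tool_pos: [0.5005, -0.1865, 0.2725]
tcp_rot: [3.142, 0.012, 1.528]
contact_force: [-3.2, -16.1, 2.0]
width: -0.0
gripper_force: 8.3
```

Call:
jog_arm --pt "0.1 0 0 0" --pt "0.1 0 0 0"

```text
t: 12.5
tool_pos: [0.5005, -0.1857, 0.2725]
tcp_rot: [-3.142, 0.013, 1.528]
contact_force: [-3.3, -17.0, 0.6]
width: -0.0005
gripper_force: 8.8
```

Call:
jog_arm --pt "0.07 0 0 0" --pt "0.07 0 0 0" --pt "0.07 0 0 0"

```text
t: 12.75
tool_pos: [0.5005, -0.1852, 0.2726]
tcp_rot: [-3.142, 0.014, 1.527]
contact_force: [-3.4, -18.0, 1.5]
width: 0.0001
gripper_force: 8.9
```

Call:
jog_arm --pt "0.08 0 0 0" --pt "0.08 0 0 0" --pt "0.08 0 0 0"

```text
t: 13.0
tool_pos: [0.5006, -0.1846, 0.2726]
tcp_rot: [-3.142, 0.014, 1.527]
contact_force: [-3.7, -19.0, 0.8]
width: -0.0003
gripper_force: 9.5
```

Call:
jog_arm --pt "-0.1 0 0 0" --pt "-0.2 0 0 0" --pt "-0.3 0 0 0" --pt "-0.4 0 0 0" --pt "-0.5 0 0 0" --pt "-0.6 0 0 0" --pt "-0.7 0 0 0" --pt "-0.8 0 0 0" --pt "-0.9 0 0 0" --pt "-1.0 0 0 0" --pt "-1.1 0 0 0" --pt "-1.2 0 0 0"

```text
t: 14.0
tool_pos: [0.5001, -0.1922, 0.2717]
tcp_rot: [3.141, -0.001, 1.531]
contact_force: [-0.4, -0.9, -0.8]
width: 0.0
gripper_force: 0.4
```

Call:
jog_arm --pt "-0.15 0 0 0" --pt "-0.3 0 0 0" --pt "-0.45 0 0 0" --pt "-0.6 0 0 0" --pt "-0.7 0 0 0" --pt "-0.7 0 0 0"

```text
t: 14.5
tool_pos: [0.4997, -0.1995, 0.2716]
tcp_rot: [-3.141, -0.0, 1.531]
contact_force: [0.2, -0.7, 0.2]
width: 0.0
gripper_force: 0.0
```

Run:
```python
from h import *
s=state();print(s["tool_pos"],s["contact_force"],s["t"])
a=capture("top");cv2.imwrite("pics/top5.png",a)
t=cv2.resize(a[200:265,240:340],(800,520),interpolation=3)
cv2.imwrite("pics/m5.png",t)
```

```text
[ 0.49974351 -0.19946435  0.27163166] [ 0.22162253 -0.66134589  0.17026678] 14.5
```

View pics/m5.png

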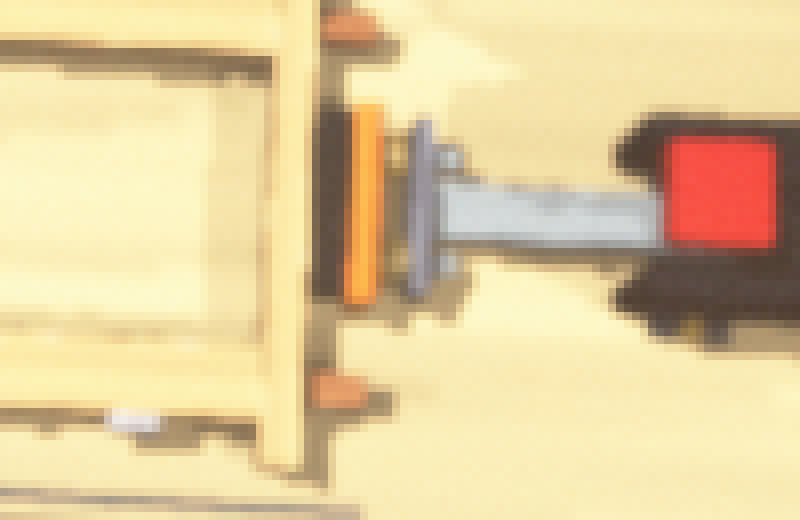

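Top crop: the end bar is flush against the long bars (seam at x≈270). The collar-to-jaw gap has shrunk from about 6 px to 2.6 px, so the springs hold roughly 6 mm and the clamp is snug with the trigger out. Now to the tab.

Call:
jog_arm --pt "-0.5 0 0 0" --pt "-1.2 0 0 0" --pt "-1.2 0 -3 0" --pt "-1.2 0 -6.2 0" --pt "1.5 0 -6.5 0" --pt "5 0 -6.5 0" --pt "8.5 0 -6.5 0" --pt "11.3 0 -6.5 0" --pt "11.3 0 -4 0" --pt "11.3 0 -1.5 0" --pt "11.3 0 -0.5 0" --pt "11.3 0 -0.5 0"

```text
t: 15.55
tool_pos: [0.5029, -0.0865, 0.2744]
tcp_rot: [-3.136, -0.001, 1.531]
contact_force: [-1.4, 0.5, -0.0]
width: -0.0002
gripper_force: 0.0
```

Run:
```python
from h import *
s=state();print(s["tool_pos"],s["tcp_rot"],s["contact_force"],s["t"])
o=np.zeros((600,800,3),np.uint8)
o[:,:]=0; w=capture("wrist"); o[:384,:512]=w
o[390:600,:400]=cv2.resize(capture("scene")[120:225,110:310],(400,210),interpolation=3); cv2.imwrite("pics/m6.png",o)
```

```text
[ 0.50294935 -0.08654265  0.27435127] [-3.13614348e+00 -6.30620416e-04  1.53065214e+00] [-1.41699421  0.46807904 -0.01142185] 15.55
```

View pics/m6.png

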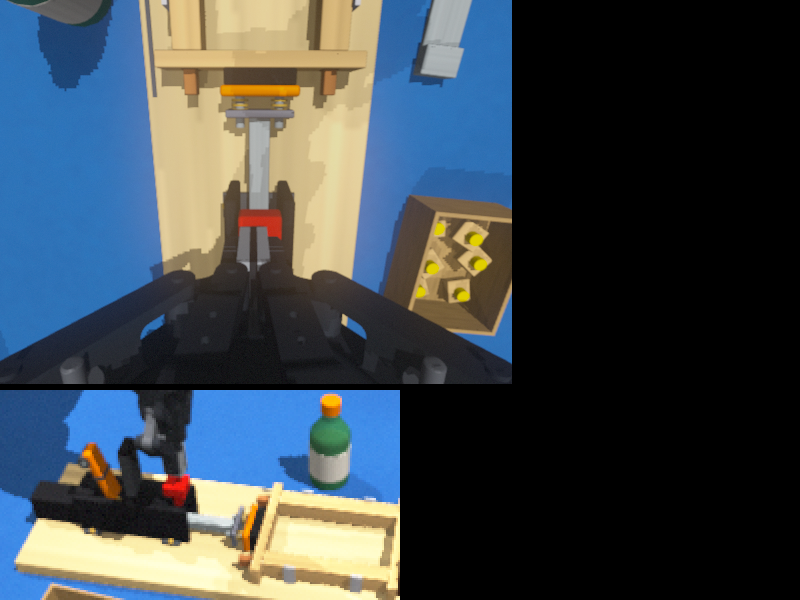

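The wrist view shows the tips over the red tab (tab centre at col 260, fingers at 254, so ~3 mm off sideways). The clamp still holds the seated bar. Pressing now.

Call:
jog_arm --pt "0 0.2 0.3 0" --pt "0 0.2 0.6 0" --pt "0 0.2 0.9 0" --pt "0 0.2 1.1 0" --pt "0 0.2 1.3 0" --pt "0 0.2 1.45 0" --pt "0 0.2 1.6 0"

```text
t: 16.23
tool_pos: [0.5064, -0.0867, 0.2614]
tcp_rot: [3.141, 0.0, 1.531]
contact_force: [-1.1, -0.6, 6.3]
width: -0.0001
gripper_force: 3.0
```

Call:
jog_arm --pt "0 0 0.1 0" --pt "0 0 0.2 0" --pt "0 0 0.25 0" --pt "0 0 0.25 0"

```text
t: 16.57
tool_pos: [0.5064, -0.0867, 0.2591]
tcp_rot: [3.141, 0.001, 1.531]
contact_force: [-1.7, -0.3, 7.0]
width: -0.0003
gripper_force: 3.7
```

Call:
jog_arm --pt "0 0 0.1 0" --pt "0 0 0.2 0" --pt "0 0 0.3 0" --pt "0 0 0.3 0"

```text
t: 16.9
tool_pos: [0.5064, -0.0867, 0.2569]
tcp_rot: [3.14, 0.001, 1.531]
contact_force: [-3.5, 0.1, 13.7]
width: 0.0
gripper_force: 6.4
```

Call:
jog_arm --pt "0 0 0.05 0" --pt "0 0 0.1 0" --pt "0 0 0.1 0"

```text
t: 17.15
tool_pos: [0.5063, -0.0867, 0.2569]
tcp_rot: [3.139, 0.001, 1.531]
contact_force: [-6.1, 0.9, 18.8]
width: -0.0
gripper_force: 9.8
```

On the stop, fully down. I'll hold for 2 s, then lift off and look.

Call:
jog_arm --pt "0 0 0 0" --pt "0 0 0 0" --pt "0 0 0 0" --pt "0 0 0 0" --pt "0 0 0 0" --pt "0 0 0 0" --pt "0 0 0 0" --pt "0 0 0 0" --pt "0 0 0 0" --pt "0 0 0 0" --pt "0 0 0 0" --pt "0 0 0 0"

```text
t: 18.15
tool_pos: [0.5063, -0.0867, 0.2568]
tcp_rot: [3.139, 0.001, 1.531]
contact_force: [-5.5, 1.3, 19.6]
width: 0.0
gripper_force: 9.7
```

Call:
jog_arm --pt "0 0 0 0" --pt "0 0 0 0" --pt "0 0 0 0" --pt "0 0 0 0" --pt "0 0 0 0" --pt "0 0 0 0" --pt "0 0 0 0" --pt "0 0 0 0" --pt "0 0 0 0" --pt "0 0 0 0" --pt "0 0 0 0" --pt "0 0 0 0"

```text
t: 19.15
tool_pos: [0.5063, -0.0867, 0.2568]
tcp_rot: [3.139, 0.001, 1.531]
contact_force: [-5.9, 1.3, 19.9]
width: 0.0003
gripper_force: 9.7
```

Call:
jog_arm --pt "0 0 -0.5 0" --pt "0 0 -1 0" --pt "0 0 -1.5 0" --pt "0 0 -3 0" --pt "0 0 -5 0" --pt "0 0 -8 0" --pt "0 0 -11 0" --pt "0 0 -13 0" --pt "0 0 -13 0" --pt "0 0 -13 0"

```text
t: 19.98
tool_pos: [0.5068, -0.0867, 0.3853]
tcp_rot: [3.139, 0.0, 1.531]
contact_force: [-0.0, -0.2, 0.2]
width: -0.0001
gripper_force: 0.0
```

Run:
```python
from h import *
s=state();print(s["tool_pos"],s["contact_force"],s["t"])
o=np.zeros((600,800,3),np.uint8)
o[:384,:512]=capture("wrist")
o[390:600,:460]=cv2.resize(capture("scene")[135:240,110:340],(460,210),interpolation=3)
o[390:590,460:800]=cv2.resize(capture("top")[180:280,180:350],(340,200),interpolation=3); cv2.imwrite("pics/m7.png",o)
```

```text
[ 0.50675566 -0.08665308  0.38525023] [-0.00790108 -0.15165559  0.19428691] 19.9833
```

View pics/m7.png

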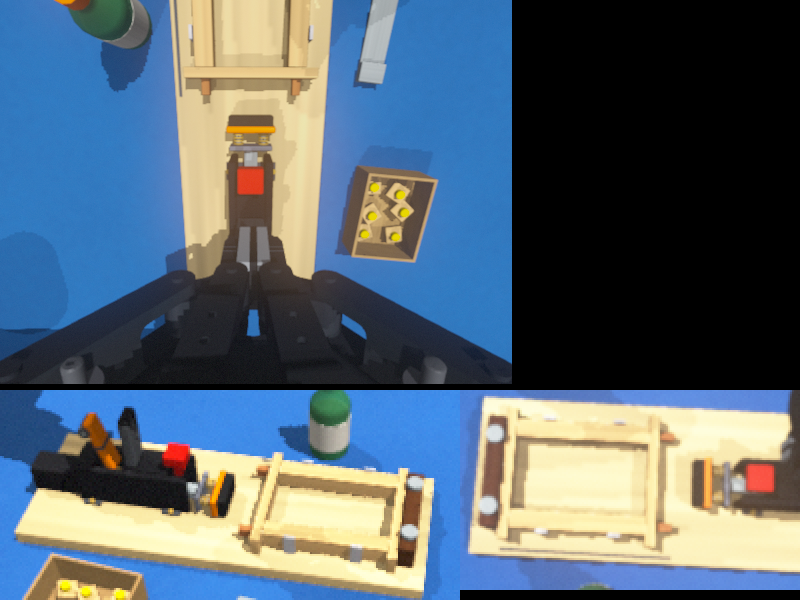

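The jaw is fully back (wrist view, row 125), the end bar is seated (row 73), the trigger and tab are released, and the loose items are untouched.

```bash
python3 -c "
from plant import *
print(job_done())"
```

```text
the job is handed in; nothing more can be done
None
```

The job is handed in at about 20 s: three strokes drove the end bar home without bottoming the jaw springs (estimated from trigger force, about 8 of 11 N at peak). The clamp held snug with the trigger out, the release tab then sent the jaw fully back, and the final pictures show the bar still seated and nothing else moved.

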